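# Nip up the loose lazy susan knob between the glasses

## Robot

A 6-joint arm with a two-finger parallel gripper is mounted at the origin on the work surface. World frame = base frame: x ahead of the robot, y to its left, z up, the work surface at z = 0. Lengths are in m, angles in rad, forces in N, time in s.
With the tool pointing down it reaches from about 0.35 to 0.975 m from the base axis. Payload 7.1 kg.
Tool frame: the origin (TCP) lies on the centre line of the jaws, within the pads' length; the fingertips stand 19 mm ahead of it and the grasp point (between the pads) is the TCP; x points along the fingers, y is the direction in which the jaws open and shut, and the axes are right-handed (so a half turn about x gives the same grasp; the last joint's range is limited). The gripper opens to 88 mm and grips with 3 to 60 N. Pads are 20 mm wide; open, the fingers measure 115 mm over their backs; the gripper's body (75 mm by 178 mm) begins 61 mm behind the grasp point.
Start: joints at [-1.257, 0.423, 1.63, -0, 1.089, -0.019], TCP at [0.204, -0.591, 0.242] pointing down, gripper open.
Joint ranges: [-3, 3], [-0.9, 2.11], [0.09, 2.58], [-1.31, 4.45], [0.11, 2.69], [-2.54, 2.54]. Speed limits (rad/s): [2.39, 2.39, 3.01, 3.14, 3.14, 3.14].

## Interface

Orientations are given as a unit quaternion [w, x, y, z].
In Python, from cell import manip, cams gives the robot as it stands.
- The arm moves only by the shell command python3 -m handwheel 'ROWS' [OPENING] [FORCE]. ROWS is JSON, a list of rows, each a list of 2 entries, a list of its own where there are three numbers: the shift along the tool's x, y, z in m, then the turn, a rotation vector about the tool's x, y, z in degrees. In form: [[[dx, dy, dz], [wx, wy, wz]], ...]. A call has 1 to 12 rows; each row is the pose to reach, as a shift and turn from the pose measured when the call began, along the tool's axes at that moment; what a row does not reach only later rows make up. A row lasts 1/10 s, in which the tool goes at most 50 mm and 8.59 degrees, less where a joint would pass 70% of its speed; a pose out of reach is approached as far as the arm can. A call with a gripper value outside its range is refused whole. OPENING is the finger opening in m, from 0 to 0.0878, set as the call begins (- or left out, the last holds). The fingers move at their own pace and stop on an object; FORCE is the grip in N (left out, the last holds). Time passes only in rows, so rows that repeat a pose let the fingers close. It gives the time, the measured TCP pose, the force and the opening at its end, in the units of the state.
- manip.sense(): the state, without advancing time (a new reading comes with each control period).
- cams.get_image(name): name is "side" or "top"; returns (picture, depth): 420x560x3 uint8, red, green, blue; 420x560 float32, m along the optical axis (not along the pixel's ray), 0 where there is no reading.
- cams.camera_params(name): a dict with "K" (3x3 intrinsics, pixels), "rvec" (rotation vector, rad) and "tvec" (3), from world to camera coordinates, as OpenCV has them. Camera axes: x right, y down, z forward; pixel columns grow to the right and rows downward; lengths in m; the calibration is good to about 2 mm. A picture is of the moment at which its call begins. camera_params takes no time and is no camera call.
- manip.job_done(): hands the job in, once; it reports no verdict.
The state is a dict: "time": time; "joints": joint angles; "joint_velocities": joint speeds; "tau": joint torques, N m; "eef_pos": TCP position; "eef_rot": TCP orientation; "force": force on the tool from outside, world axes, zero at the start; "torque": the same for the moment, N m; "opening": finger opening in m.
Only numpy, scipy, OpenCV 4.12 (cv2) and the standard library are available. Lean on these libraries where they do the work, as an engineer would, in place of code of your own. Each camera call takes 0.05 s, during which the arm holds its last target.

## Task

The knob on top of the lazy susan has worked loose: reach in between the glasses and screw it down clockwise until it is fully home and the trays just begin to turn with it (a few millimetres at the upper rim), then stop at once, before they have been carried round a full centimetre, and let go. Do not touch the glasses, the trays or anything else on the sideboard while you do it.

Things in the scene. Friction and masses are not known exactly. Their poses are not given: they have to be found in the camera images.
- base: round pale wood foot of the two-tier lazy susan, 200 mm across, standing still on the tiled top; origin on the turning axis at the level of the sideboard top, z up.
- trays: the two round pale wood trays, one piece, turning with their post on a ball bearing over the foot: lower 360 mm across, top 32 mm above the sideboard; upper 250 mm across, top 152 mm above the sideboard; 5 mm bead round each edge. Origin on the turning axis at sideboard level, axes parallel to the foot's at the start. The bearing gives way at 0.22 N m (stiffly: 0.1 more at 0.25 rad/s) and stays where it is left.
- rim_mark (a point): point (no visible mark) on the top of the upper tray near its rim, 120 mm from the turning axis along the trays' own x; shows how far the trays have been carried round.
- knob: dark wooden knob that screws down clockwise (from above) on the upper tray: 0.03 N m until its flange seats, 1.2 to 2.1 rad on from the start, then it stops dead and the trays turn with it. Where it seats cannot be seen and differs each time. Thread 1.5 mm a turn. From the tray up: brass flange 34 mm across, 5 mm thick; neck 13 to 22 mm across; grip. Origin on the axis, under the flange.
- knob_grip (a point): middle of the knob's grip, on the turning axis, 188 mm above the sideboard when fully down. The grip is an upright flat bar 44 mm long (along x), 14 mm thick (along y), from 20 to 48 mm above the upper tray. Either end may lead; pinch it by its flat sides from above.
- glass_a: small straight clear shot glass standing upright on the upper tray close to the knob (43 mm across the rim, 34 mm at the foot, 56 mm tall); origin at the centre of its underside, z up. Must not be touched.
- glass_b: small straight clear shot glass standing upright on the upper tray close to the knob (43 mm across the rim, 34 mm at the foot, 56 mm tall); origin at the centre of its underside, z up. Must not be touched.
- glass_c: small straight clear shot glass standing upright on the upper tray close to the knob (43 mm across the rim, 34 mm at the foot, 56 mm tall); origin at the centre of its underside, z up. Must not be touched.
- glass_d: small straight clear shot glass standing upright on the upper tray close to the knob (43 mm across the rim, 34 mm at the foot, 56 mm tall); origin at the centre of its underside, z up. Must not be touched.
- jigger: steel double jigger, 76 mm tall, 38 mm across, upright on the lower tray near its edge, its top 108 mm above the sideboard; origin at the centre of its underside.
- bottle: sealed amber rum bottle, 74 mm across, 250 mm tall, upright on the sideboard to the robot's right of the lazy susan; origin at the centre of its underside.
- scoop: red plastic scoop lying on the sideboard to the left, tray 75 x 52 x 34 mm high with an 85 mm handle towards its -x; origin under the middle of its tray.
- stopper: glass decanter stopper standing plug up on the sideboard to the left, 44 mm across, 50 mm tall; origin at the centre of its underside.
Not all that is in view belongs to the job. What is shaped like the glass_d but orange is not meant.

How it is judged:
At the end, for the whole second after the job is handed in: The knob is screwed fully down (grip at its seated height to within 0.15 mm, about a tenth of a turn), the trays have been carried clockwise by it between 2 and 15 mm at the rim point and are at rest, and the four glasses stand upright on the upper tray (y of rim_mark in the frame of base between -0.015 and -0.002 m and z of knob_grip in the frame of base below 0.18815 m and angular speed of trays below 0.05 rad/s and angle between each of glass_a, glass_b, glass_c, glass_d's own z axis and vertical below 0.1 rad); the robot touches nothing.
It fails at once if the trays are dragged round: the rim point goes more than 15 mm clockwise, or more than 5 mm anticlockwise (y of rim_mark in the frame of base below -0.015 m or y of rim_mark in the frame of base above 0.005 m).
It fails at once if a glass is touched (over 0.3 N), slides or tips (contact force between any of the arm, the fingers and glass_a above 0.3 N or contact force between any of the arm, the fingers and glass_b above 0.3 N or contact force between any of the arm, the fingers and glass_c above 0.3 N or contact force between any of the arm, the fingers and glass_d above 0.3 N or angle between any of glass_a, glass_b, glass_c, glass_d's own z axis and vertical above 0.25 rad or distance of any of glass_a, glass_b, glass_c, glass_d from where it was at the start of the episode above 0.02 m).
It fails at once if the trays are touched by the robot (over 1 N) (contact force between any of the arm, the fingers and trays above 1 N).
It fails at once if the jigger, bottle, scoop or stopper is touched (over 0.5 N) or moved more than 30 mm (contact force between any of the arm, the fingers and jigger above 0.5 N or contact force between any of the arm, the fingers and bottle above 0.5 N or contact force between any of the arm, the fingers and scoop above 0.5 N or contact force between any of the arm, the fingers and stopper above 0.5 N or distance of any of jigger, bottle, scoop, stopper from where it was at the start of the episode above 0.03 m).
It also fails if it takes over 64 s, if anything falls off the work surface, if the arm or the gripper's body presses on something with over 40 N, if the wrist force passes 120 N, or if a joint passes its speed limit or range.

## Working session

There is one attempt and no reset: what is moved stays moved. The work goes in short steps, Python scripts to look and compute and a shell command to move; the robot and the scene stay as the last step left them, time stands still between calls to the robot, and variables do not carry over. Pictures are saved under pics/ and viewed, and the job is handed in when it is done.

```bash
ls; mkdir -p pics; python3 - <<'E'
from cell import manip,cams
import cv2,numpy as np
print(manip.sense())
for n in("side","top"):
    im,d=cams.get_image(n); cv2.imwrite(f"pics/{n}0.png",im[:,:,::-1]); np.savez(f"pics/{n}0.npz",im=im,d=d)
    print(n,cams.camera_params(n))
E
```

```text
pics
{'time': 0.0, 'joints': array([-1.25700891e+00,  4.23835607e-01,  1.63071713e+00,  3.47186678e-05,
        1.08861993e+00, -1.89981181e-02]), 'joint_velocities': array([-2.12991102e-04,  8.55184182e-04, -1.05188009e-03,  7.34476780e-04,
       -9.07667753e-05,  1.36144584e-05]), 'tau': array([ 5.88735111e-05, -5.44626224e+01, -2.73658812e+01,  6.44768123e-02,
        2.27706676e-02, -1.14117552e-04]), 'eef_pos': array([ 0.20403674, -0.59017366,  0.2408943 ]), 'eef_rot': array([-0.11655546, -0.69727011, -0.11766378,  0.69741268]), 'force': array([ 0.84103828, -0.14713023,  0.23572134]), 'torque': array([-0.01436321,  0.0768776 , -0.00158629]), 'opening': 0.08792584542126887}
side {'K': array([[386.71629221,   0.        , 281.12883079],
       [  0.        , 386.71629221, 203.8272727 ],
       [  0.        ,   0.        ,   1.        ]]), 'rvec': array([ 0.41839006, -2.7225157 ,  1.21989012]), 'tvec': array([0.54461687, 0.19772325, 1.05003814])}
top {'K': array([[411.86339458,   0.        , 276.45037826],
       [  0.        , 411.86339458, 201.85434008],
       [  0.        ,   0.        ,   1.        ]]), 'rvec': array([ 2.17078276, -2.20377944,  0.09488878]), 'tvec': array([0.01846888, 0.54875267, 1.35374766])}
```

View pics/side0.png

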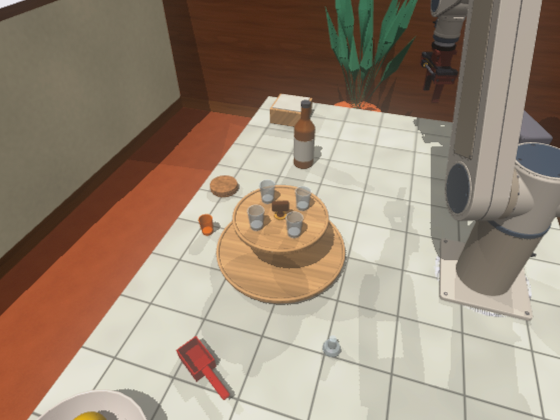

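View pics/top0.png

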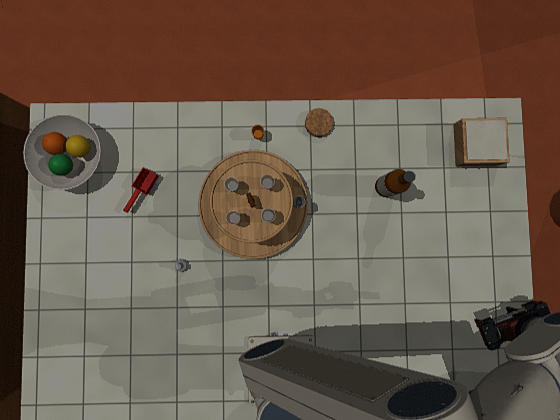

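The side view shows the susan at about (281,235) with the knob near (281,208) and four glasses around it. In the top view the tray is at about (252,203), the knob at (252,200), the glasses at (233,185), (268,183), (234,217) and (268,215), and the jigger at (299,202). The bottle is at (395,183). Next I'll zoom in.

```bash
cat > h.py <<'E'
import numpy as np,cv2
from cell import cams
from scipy.spatial.transform import Rotation as R
def P(n):
    p=cams.camera_params(n); Rm=cv2.Rodrigues(p["rvec"])[0]; return p["K"],Rm,p["tvec"]
def onplane(n,uv,z):
    K,Rm,t=P(n); uv=np.atleast_2d(uv).astype(float)
    d=np.c_[uv,np.ones(len(uv))]@np.linalg.inv(K).T@Rm
    c=-Rm.T@t
    return c+d*((z-c[2])/d[:,2])[:,None]
def deproj(n,d):
    K,Rm,t=P(n); v,u=np.indices(d.shape)
    c=np.stack([(u-K[0,2])/K[0,0]*d,(v-K[1,2])/K[1,1]*d,d],-1)
    return (c-t)@Rm
def proj(n,X):
    K,Rm,t=P(n); return cv2.projectPoints(np.atleast_2d(X).astype(float),Rm,t,K,None)[0][:,0]
E
python3 - <<'E'
from h import *
for n,(x0,y0,w,h) in dict(side=(205,160,150,140),top=(190,140,130,125)).items():
    f=np.load(f"pics/{n}0.npz"); im=f["im"][y0:y0+h,x0:x0+w]
    cv2.imwrite(f"pics/{n}0z.png",cv2.resize(im,None,fx=4.2,fy=4.2,interpolation=cv2.INTER_CUBIC)[:,:,::-1])
    X=deproj(n,f["d"]); print(n,-P(n)[1].T@P(n)[2])
    # points above upper tray
    m=(X[...,2]>.165)&(X[...,2]<.23)&(f["d"]>0); m[:y0]=0;m[y0+h:]=0;m[:,:x0]=0;m[:,x0+w:]=0
    k,l,s,c=cv2.connectedComponentsWithStats(m.astype(np.uint8))
    for i in range(1,k):
        if s[i,4]>8: print(s[i],c[i],X[l==i].mean(0),X[l==i].min(0),X[l==i].max(0))
    # trays
    for lo,hi in((.145,.16),(.025,.038)):
        m=(X[...,2]>lo)&(X[...,2]<hi)&(f["d"]>0); m[:y0]=0;m[y0+h:]=0;m[:,:x0]=0;m[:,x0+w:]=0
        Q=X[m][:,:2]; print('tray',len(Q),cv2.minEnclosingCircle(Q.astype(np.float32)),X[m][:,2].mean())
E
```

```text
side [0.3185249  0.78555129 0.84837089]
[260 179  16  22 286] [267.26223776 189.09440559] [0.59679295 0.03915326 0.19256482] [0.57708497 0.01462733 0.16512713] [0.61713005 0.05862143 0.21104696]
[295 186  17  22 299] [302.91973244 195.91638796] [0.49878864 0.03794993 0.19258855] [0.47871717 0.0143734  0.1652367 ] [0.52053371 0.0575348  0.21197798]
[272 200  18  14 183] [280.28415301 205.93989071] [0.54413363 0.09016067 0.19001529] [0.52370784 0.07488    0.1657056 ] [0.56653076 0.10047311 0.20355699]
[247 204  18  24 327] [255.90214067 215.17737003] [0.59046982 0.14304268 0.19249433] [0.57052854 0.12026154 0.16526462] [0.61125764 0.16193622 0.21003962]
[286 211  18  24 345] [294.25507246 222.1826087 ] [0.49326236 0.13835954 0.19229105] [0.47269786 0.11502327 0.16561759] [0.51371627 0.1588014  0.21034721]
tray 3828 ((0.5451758503913879, 0.08691073954105377), 0.12649784982204437) 0.15319074664251545
tray 6175 ((0.569810152053833, -0.04409226030111313), 0.3136117458343506) 0.03269956385787881
top [0.44411192 0.02510441 1.39148758]
[260 174  15  15  91] [266.85714286 179.35164835] [0.6021
[... 205 characters left out ...]
 0.16574472] [0.60932152 0.16313677 0.21165751]
[246 192   9  15  73] [250.31506849 199.20547945] [0.54413013 0.08785964 0.19957149] [0.52427512 0.07725825 0.18576794] [0.5655166  0.10046495 0.20731722]
[261 208  15  14  84] [267.6547619  213.72619048] [0.50136777 0.03817097 0.19685094] [0.47974173 0.01688556 0.16641649] [0.5177436  0.05741264 0.21443915]
[226 210  14  15  81] [231.12345679 216.51851852] [0.49490274 0.14425612 0.19551831] [0.47271193 0.1202063  0.16706327] [0.51327465 0.15813102 0.21186716]
tray 4798 ((0.545009970664978, 0.0878944844007492), 0.12613028287887573) 0.15267225837127602
tray 3535 ((0.5455269813537598, 0.08793480694293976), 0.18128177523612976) 0.03232691122295735
```

```bash
sleep 1
```

```text
(no output)
```

View pics/side0z.png

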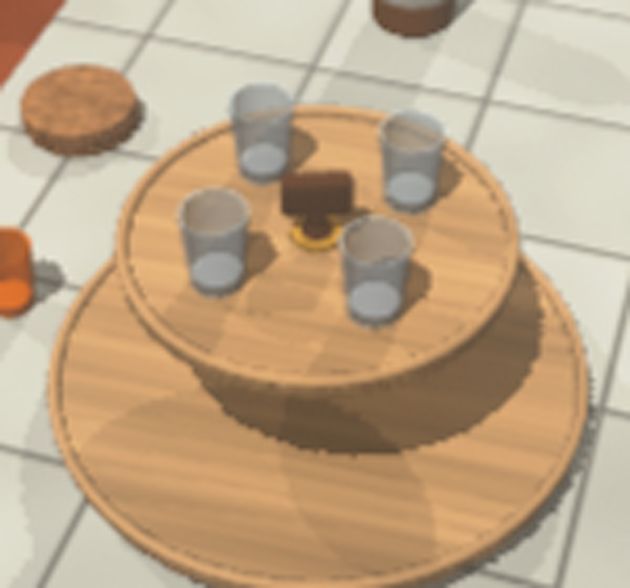

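View pics/top0z.png

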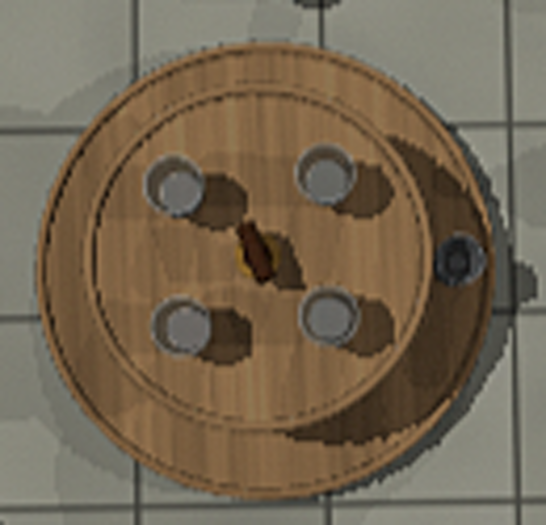

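```bash
python3 - <<'E'
from h import *
for n in("side","top"):
    f=np.load(f"pics/{n}0.npz"); X=deproj(n,f["d"]); 
    c=np.array([.545,.0878]); r=np.hypot(*(X[...,:2]-c).transpose(2,0,1))
    m=(r<.03)&(X[...,2]>.190)&(f["d"]>0)
    Q=X[m]; a=Q[:,:2]-Q[:,:2].mean(0); w,v=np.linalg.eigh(a.T@a)
    e=v[:,1]; print(n,len(Q),Q.mean(0),Q[:,2].max(),np.degrees(np.arctan2(e[1],e[0])),np.sqrt(w/len(Q)*12))
    m=(r<.03)&(X[...,2]>.1985)&(f["d"]>0); Q=X[m]
    print(cv2.minAreaRect(Q[:,:2].astype(np.float32)),np.median(Q[:,2]))
    # glasses: circle fit on top points
    for g in((.597,.039),(.499,.038),(.590,.142),(.494,.140)):
        m=(np.hypot(X[...,0]-g[0],X[...,1]-g[1])<.035)&(X[...,2]>.158)&(X[...,2]<.22)&(f["d"]>0)
        Q=X[m]; print(cv2.minEnclosingCircle(Q[:,:2].astype(np.float32)),len(Q), Q[:,2].max())
E
```

```text
side 100 [0.54410742 0.08912552 0.1977798 ] 0.20355699435447502 -159.9898600907023 [0.0126753  0.04270905]
((0.5442774891853333, 0.08784280717372894), (0.03843235969543457, 0.014507776126265526), 21.300024032592773) 0.20054218073326194
((0.597511351108551, 0.036047182977199554), 0.023046856746077538) 310 0.21104696440155246
((0.4986106753349304, 0.03626646101474762), 0.022891635075211525) 325 0.21197798007472288
((0.5908189415931702, 0.14124411344528198), 0.02199067547917366) 354 0.21003961710191904
((0.4935533106327057, 0.13689610362052917), 0.022095385938882828) 370 0.21034720747414085
top 72 [0.54439396 0.08799657 0.1997632 ] 0.20731722480004158 -159.38278156493774 [0.01377566 0.04327907]
((0.5434246063232422, 0.08795759081840515), (0.04123672842979431, 0.012401456944644451), 21.009855270385742) 0.2005355368619925
((0.5970163345336914, 0.03865537792444229), 0.020931996405124664) 158 0.21150888150864336
((0.5009108185768127, 0.0406060628592968), 0.03086903877556324) 155 0.21443915100458028
((0.5882554650306702, 0.14560745656490326), 0.023796768859028816) 156 0.21165750704732342
((0.49154964089393616, 0.1441674679517746), 0.025915250182151794) 150 0.21186716415673726
```

```bash
cat >> h.py <<'E'
from cell import manip
def pose():
    s=manip.sense(); q=s["eef_rot"]; return s,s["eef_pos"],R.from_quat([q[1],q[2],q[3],q[0]])
def goto(xyz,yaw):
    """delta in tool axes to tool-down pose with tool y at world angle yaw (deg)"""
    s,p,r=pose(); y=np.array([np.cos(np.radians(yaw)),np.sin(np.radians(yaw)),0]); x=np.array([0,0,-1.])
    T=R.from_matrix(np.c_[x,y,np.cross(x,y)])
    return r.inv().apply(np.array(xyz)-p), (r.inv()*T).as_rotvec(degrees=True)
E
python3 - <<'E'
from h import *
np.set_printoptions(precision=4,suppress=True)
s,p,r=pose(); print(r.as_matrix())
f=np.load("pics/top0.npz"); X=deproj("top",f["d"])
for nm,(u0,u1,v0,v1) in dict(bottle=(370,420,165,205),jig=(290,308,192,212)).items():
    Q=X[v0:v1,u0:u1].reshape(-1,3); Q=Q[Q[:,2]>.05]; print(nm,Q.mean(0),Q.min(0),Q.max(0))
for yaw in(110.5,-69.5): print(yaw,goto((.5445,.088,.30),yaw))
print(goto(p+[0,0,.16],np.degrees(np.arctan2(*r.as_matrix()[[1,0],1]))))
E
```

```text
[[-0.0004  0.3267 -0.9451]
 [ 0.0013 -0.9451 -0.3267]
 [-1.     -0.0014 -0.    ]]
bottle [ 0.592  -0.3418  0.1801] [ 0.4441 -0.394   0.0518] [0.6343 0.0251 1.3915]
jig [ 0.5432 -0.0505  0.1203] [ 0.4441 -0.0755  0.0643] [0.5677 0.0251 1.3915]
110.5 (array([-0.0583, -0.5299, -0.5433]), array([178.5703,   0.1232,   0.0042]))
-69.5 (array([-0.0583, -0.5299, -0.5433]), array([-1.4297, -0.0027,  0.0791]))
(array([-0.16  , -0.0002, -0.    ]), array([-0.    , -0.0017,  0.0791]))
```

```bash
python3 -m handwheel '[[[-0.05,0,0],[0,0,0]],[[-0.1,0,0],[0,0,0]],[[-0.14,0,0],[0,0,0]],[[-0.17,-0.02,-0.02],[-6,0,0]],[[-0.17,-0.05,-0.05],[-14,0,0]],[[-0.17,-0.08,-0.08],[-22,0,0]],[[-0.17,-0.11,-0.11],[-30,0,0]],[[-0.17,-0.14,-0.14],[-38,0,0]],[[-0.17,-0.17,-0.17],[-46,0,0]],[[-0.17,-0.2,-0.2],[-54,0,0]],[[-0.17,-0.23,-0.23],[-62,0,0]],[[-0.17,-0.26,-0.26],[-70,0,0]]]' 0.034 50
python3 - <<'E'
from h import *
np.set_printoptions(precision=4,suppress=True)
s,p,r=pose(); print(s["joints"],p,np.degrees(np.arctan2(*r.as_matrix()[[1,0],1])))
print(goto((.5445,.088,.30),110.5))
E
```

```text
time: 1.3
eef_pos: [0.3651, -0.2581, 0.4112]
eef_rot: [0.497, 0.503, 0.498, -0.502]
force: [0.6, -0.5, 0.1]
opening: 0.0341
[-0.6424 -0.0214  1.7949  0.0008  1.3694 -0.6318] [ 0.3651 -0.2581  0.4112] -0.6191376288067246
(array([ 0.1116,  0.1757, -0.3478]), array([-111.1191,   -0.0858,   -0.0573]))
```

```bash
python3 -m handwheel '[[[0,0.01,-0.02],[-8,0,0]],[[0,0.025,-0.05],[-16,0,0]],[[0,0.04,-0.08],[-24,0,0]],[[0.0,0.055,-0.11],[-32,0,0]],[[0.0,0.07,-0.14],[-40,0,0]],[[0.0,0.085,-0.17],[-48,0,0]],[[0.0,0.1,-0.2],[-56,0,0]],[[0.01,0.115,-0.23],[-64,0,0]],[[0.02,0.13,-0.26],[-72,0,0]],[[0.03,0.145,-0.29],[-80,0,0]],[[0.04,0.16,-0.32],[-88,0,0]],[[0.05,0.17,-0.34],[-96,0,0]]]'
python3 - <<'E'
from h import *
np.set_printoptions(precision=4,suppress=True)
s,p,r=pose(); print(s["joints"],p,np.degrees(np.arctan2(*r.as_matrix()[[1,0],1])))
print(goto((.5445,.088,.285),110.5))
E
```

```text
time: 2.5
eef_pos: [0.5392, 0.082, 0.3607]
eef_rot: [0.706, -0.035, 0.707, 0.036]
force: [0.3, 0.1, 0.5]
opening: 0.0339
[ 0.1282  0.1855  1.6789  0.0019  1.2782 -1.5439] [0.5392 0.082  0.3607] 95.77472333727464
(array([0.0757, 0.0053, 0.0059]), array([-14.7252,  -0.0441,  -0.1108]))
```

```bash
python3 -m handwheel '[[[0.03,0.002,0.002],[-5,0,0]],[[0.06,0.004,0.004],[-10,0,-0.1]],[[0.075,0.0053,0.0059],[-14.7,0,-0.1]],[[0.075,0.0053,0.0059],[-14.7,0,-0.1]],[[0.075,0.0053,0.0059],[-14.7,0,-0.1]]]'
python3 - <<'E'
from h import *
np.set_printoptions(precision=4,suppress=True)
for n,(x0,y0,w,h) in dict(side=(205,120,150,140),top=(190,140,130,125)).items():
    im,d=cams.get_image(n); np.savez(f"pics/{n}1.npz",im=im,d=d); im=im[y0:y0+h,x0:x0+w]
    cv2.imwrite(f"pics/{n}1z.png",cv2.resize(im,None,fx=4.2,fy=4.2,interpolation=cv2.INTER_CUBIC)[:,:,::-1])
s,p,r=pose(); print(s["force"],s["torque"],s["joints"],p,np.degrees(np.arctan2(*r.as_matrix()[[1,0],1])))
print(goto((.5445,.088,.188),110.5))
E
```

```text
time: 3.0
eef_pos: [0.5445, 0.088, 0.2858]
eef_rot: [0.696, -0.125, 0.696, 0.125]
force: [0.0, -1.0, -1.1]
opening: 0.0341
[-0.4956  0.1304 -0.3613] [ 0.0856 -0.1343 -0.0349] [ 0.1384  0.2644  1.7506  0.0001  1.1255 -1.7879] [0.5451 0.088  0.2869] 110.36970186083146
(array([ 0.0989,  0.0002, -0.0006]), array([-0.1303,  0.062 ,  0.008 ]))
```

View pics/side1z.png

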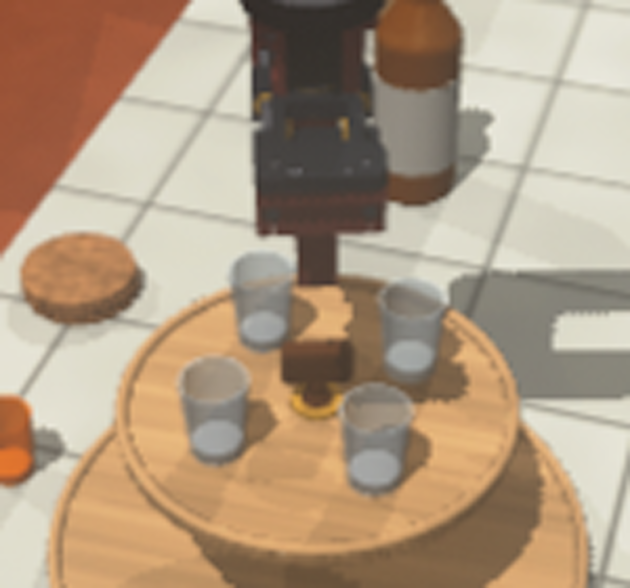

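View pics/top1z.png

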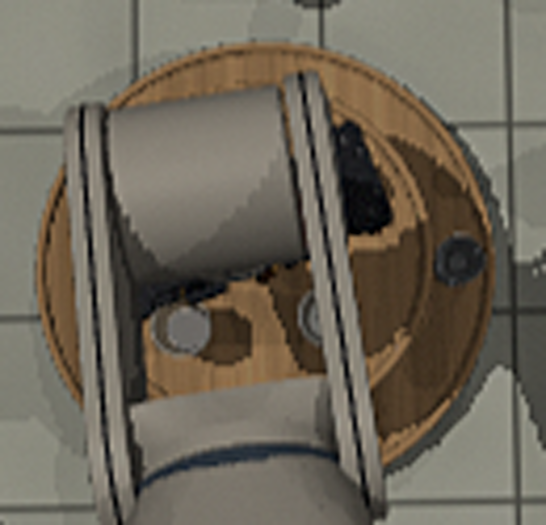

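The side view puts the fingers (zoomed column about 316) directly above the knob grip, also at about 316, with clear space to all four glasses. In the top view the wrist covers the knob. I'll descend in stages.

```bash
python3 -m handwheel '[[[0.015,0,0],[0,0,0]],[[0.03,0,0],[0,0,0]],[[0.045,0,0],[0,0,0]],[[0.055,0,0],[0,0,0]],[[0.06,0,0],[0,0,0]],[[0.06,0,0],[0,0,0]],[[0.06,0,0],[0,0,0]]]'
python3 - <<'E'
from h import *
np.set_printoptions(precision=4,suppress=True)
n="side";(x0,y0,w,h)=(205,120,150,140)
L=[]
for i in range(4):
    im,d=cams.get_image(n); s,p,r=pose(); L.append(np.r_[p,np.degrees(np.arctan2(*r.as_matrix()[[1,0],1])),s["tau"][5],s["torque"][2],s["force"]])
print(np.array(L))
np.savez(f"pics/{n}2.npz",im=im,d=d); im=im[y0:y0+h,x0:x0+w]
cv2.imwrite(f"pics/{n}2z.png",cv2.resize(im,None,fx=4.2,fy=4.2,interpolation=cv2.INTER_CUBIC)[:,:,::-1])
E
```

```text
time: 3.8
eef_pos: [0.5456, 0.088, 0.2276]
eef_rot: [0.697, -0.125, 0.695, 0.125]
force: [0.2, -0.3, -0.3]
opening: 0.0339
[[  0.5456   0.088    0.2277 110.3631   0.003   -0.0074  -0.1036   0.1847
    0.8398]
 [  0.5456   0.088    0.2276 110.3633   0.0022  -0.0109   0.0054   0.0736
    0.2234]
 [  0.5455   0.0881   0.2276 110.3639   0.0016  -0.0107  -0.0912   0.385
    0.0162]
 [  0.5455   0.0881   0.2275 110.3682   0.0012  -0.0457  -0.5094   0.1307
    0.2914]]
```

View pics/side2z.png

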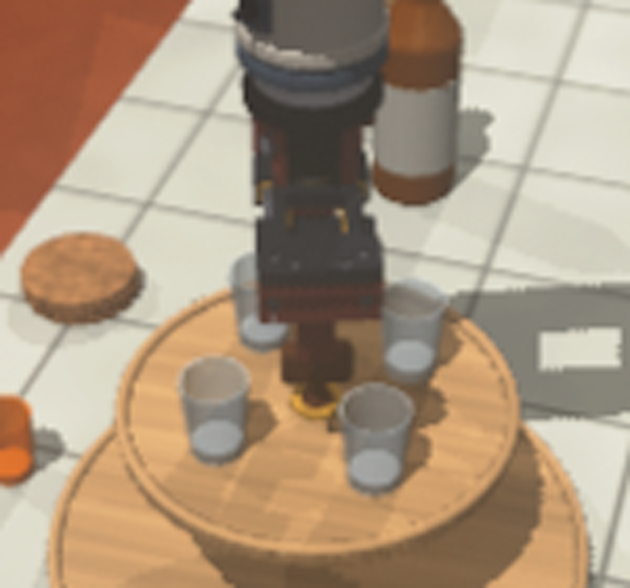

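```bash
python3 - <<'E'
from h import *
np.set_printoptions(precision=3,suppress=True)
f=np.load("pics/side1.npz"); X=deproj("side",f["d"])-[.545,.088,.2867]
s,c=np.sin(np.radians(110.4)),np.cos(np.radians(110.4))
T=np.stack([X[...,0]*c+X[...,1]*s, X[...,0]*s-X[...,1]*c, X[...,2]],-1) # along jaw, across, z rel TCP
m=(np.abs(T[...,0])<.15)&(np.abs(T[...,1])<.15)&(f["d"]>0)
for lo in np.arange(-.03,.12,.01):
    Q=T[m&(T[...,2]>=lo)&(T[...,2]<lo+.01)]
    if len(Q): print("%.2f"%lo,len(Q),Q.min(0)[:2],Q.max(0)[:2])
E
```

```text
-0.02 23 [-0.018 -0.011] [0.028 0.011]
-0.01 35 [ 0.023 -0.011] [0.027 0.011]
0.00 33 [ 0.023 -0.011] [0.028 0.01 ]
0.01 29 [ 0.024 -0.011] [0.029 0.01 ]
0.05 3 [-0.022 -0.006] [0.078 0.024]
0.06 128 [-0.076 -0.031] [0.083 0.033]
0.07 180 [-0.075 -0.031] [0.084 0.033]
0.08 209 [-0.076 -0.033] [0.089 0.034]
0.09 176 [-0.067 -0.032] [0.091 0.032]
0.10 496 [-0.042 -0.032] [0.091 0.032]
0.11 92 [-0.024 -0.022] [0.018 0.022]
```

The depth data confirms the gripper body starts about 60 mm above the TCP, so it stays about 40 mm over the glasses. I'll go down and correct x by about 0.9 mm.

```bash
python3 -m handwheel '[[[0.008,0.0003,-0.0009],[0,0,0]],[[0.016,0.0003,-0.0009],[0,0,0]],[[0.024,0.0003,-0.0009],[0,0,0]],[[0.031,0.0003,-0.0009],[0,0,0]],[[0.036,0.0003,-0.0009],[0,0,0]],[[0.0385,0.0003,-0.0009],[0,0,0]],[[0.0385,0.0003,-0.0009],[0,0,0]],[[0.0385,0.0003,-0.0009],[0,0,0]]]'
cat >> h.py <<'E'
def rep(k=3,shot=None):
    np.set_printoptions(precision=4,suppress=True); L=[]
    for i in range(k):
        im,d=cams.get_image("side"); s,p,r=pose(); L.append(np.r_[p,np.degrees(np.arctan2(*r.as_matrix()[[1,0],1])),s["tau"][5],s["torque"][2],s["force"],s["opening"]])
    print("t",s["time"]); print("   x y z yaw tau6 Mz F opening"); print(np.array(L))
    if shot:
        np.savez(f"pics/{shot}.npz",im=im,d=d); x0,y0,w,h=205,120,150,140
        cv2.imwrite(f"pics/{shot}.png",cv2.resize(im[y0:y0+h,x0:x0+w],None,fx=4.2,fy=4.2,interpolation=cv2.INTER_CUBIC)[:,:,::-1])
E
python3 -c "from h import *; rep(4,'side3')"
```

```text
time: 4.8
eef_pos: [0.5448, 0.0881, 0.1891]
eef_rot: [0.697, -0.125, 0.695, 0.125]
force: [0.1, 0.5, 0.3]
opening: 0.0339
t 5.0
   x y z yaw tau6 Mz F opening
[[  0.5448   0.0881   0.1892 110.3678   0.       0.0158   0.2452  -0.1421
    0.9426   0.034 ]
 [  0.5448   0.0881   0.1893 110.3686  -0.      -0.0257  -0.2472   0.6354
   -0.3189   0.0336]
 [  0.5448   0.0881   0.1893 110.3689  -0.0001  -0.0015   0.2266   0.1749
    0.583    0.0339]
 [  0.5448   0.0881   0.1893 110.3671  -0.0001   0.0102  -0.7157  -0.0246
   -0.1987   0.0338]]
```

View pics/side3.png

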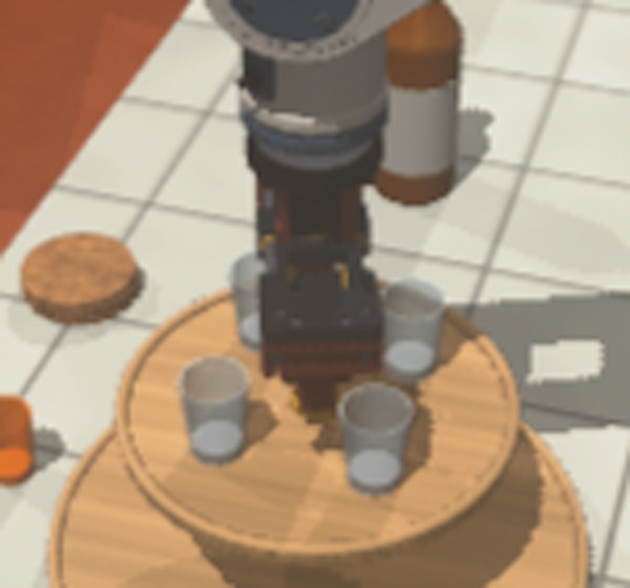

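The fingers now straddle the grip and the glasses are clear. I'll close gently and check the side force.

```bash
python3 -m handwheel '[[[0,0,0],[0,0,0]],[[0,0,0],[0,0,0]],[[0,0,0],[0,0,0]],[[0,0,0],[0,0,0]],[[0,0,0],[0,0,0]],[[0,0,0],[0,0,0]]]' 0.005 15
python3 -c "from h import *; rep(5,'side4')"
```

```text
time: 5.6
eef_pos: [0.5454, 0.0866, 0.1895]
eef_rot: [0.697, -0.126, 0.695, 0.124]
force: [1.8, -7.8, -0.3]
opening: 0.0141
t 5.85
   x y z yaw tau6 Mz F opening
[[  0.5454   0.0866   0.1895 110.4033   0.0374   0.0289   2.0152  -7.2118
   -0.3415   0.014 ]
 [  0.5454   0.0866   0.1895 110.4016   0.0374   0.0605   2.3353  -8.1025
   -0.2142   0.0141]
 [  0.5454   0.0866   0.1895 110.3998   0.0375  -0.0139   0.7662  -7.7257
    0.2894   0.0139]
 [  0.5454   0.0866   0.1895 110.3999   0.0375   0.054    1.8867  -7.5686
    0.1751   0.0142]
 [  0.5454   0.0866   0.1895 110.4013   0.0375  -0.009    2.1462  -6.742
    0.4785   0.0138]]
```

View pics/side4.png

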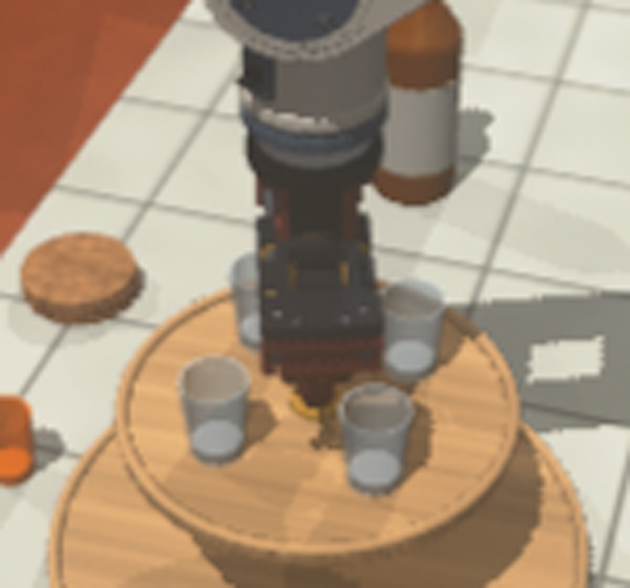

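Closing showed the axis about 1.6 mm nearer −y along the jaw direction than my estimate, with an 8 N side force. Each new call starts from the measured pose, so it relieves that force. I'll re-centre, firm up the grip and start turning.

```bash
python3 -m handwheel '[[[0,0,0],[0,0,0]],[[0,0,0],[0,0,0]],[[0,0,0],[0,0,0]],[[0,0,0],[0,0,0]]]' 0.005 50
python3 -c "from h import *; rep(2)"
python3 -m handwheel '[[[0,0,0],[2,0,0]],[[0,0,0],[4,0,0]],[[0,0,0],[6,0,0]],[[0,0,0],[8,0,0]],[[0,0,0],[10,0,0]],[[0,0,0],[10,0,0]]]'
python3 -c "from h import *; rep(2)"
```

```text
time: 6.25
eef_pos: [0.5455, 0.0865, 0.1895]
eef_rot: [0.697, -0.126, 0.695, 0.124]
force: [0.2, -2.5, 0.2]
opening: 0.0141
t 6.35
   x y z yaw tau6 Mz F opening
[[  0.5455   0.0865   0.1895 110.4143   0.0207   0.0226   0.618   -2.5788
   -0.07     0.0135]
 [  0.5455   0.0865   0.1895 110.4167   0.0212   0.0332   0.4472  -3.6124
   -0.2258   0.0136]]
time: 6.95
eef_pos: [0.5455, 0.0863, 0.1894]
eef_rot: [0.706, -0.065, 0.703, 0.063]
force: [0.7, -4.4, -0.3]
opening: 0.0136
t 7.05
   x y z yaw tau6 Mz F opening
[[  0.5455   0.0863   0.1895 100.4585   0.1172  -0.0197   1.4444  -3.3424
   -0.5248   0.0136]
 [  0.5455   0.0864   0.1895 100.4679   0.0143  -0.0547   1.5846  -3.1677
   -1.661    0.0138]]
```

```bash
python3 -m handwheel '[[[0,0,0],[5,0,0]],[[0,0,0],[10,0,0]],[[0.0001,0,0],[15,0,0]],[[0.0001,0,0],[20,0,0]],[[0.0001,0,0],[25,0,0]],[[0.0001,0,0],[30,0,0]],[[0.0001,0,0],[35,0,0]],[[0.0001,0,0],[35,0,0]],[[0.0001,0,0],[35,0,0]]]'
python3 -c "from h import *; print(manip.sense()['tau'][5]); rep(3)"
```

```text
time: 7.95
eef_pos: [0.5455, 0.0858, 0.1893]
eef_rot: [0.693, 0.149, 0.689, -0.151]
force: [0.2, -5.9, -0.7]
opening: 0.0137
0.03219956997781992
t 8.1
   x y z yaw tau6 Mz F opening
[[ 0.5455  0.0858  0.1893 65.5261 -0.0132 -0.0565  1.605  -6.5799 -0.6454
   0.0138]
 [ 0.5455  0.0858  0.1893 65.5267 -0.0229 -0.0769  1.2259 -5.4806 -0.8341
   0.0135]
 [ 0.5455  0.0858  0.1893 65.5251 -0.0248 -0.0184  1.5695 -5.4176 -0.5189
   0.014 ]]
```

```bash
python3 -m handwheel '[[[0,-0.0005,0.0002],[3,0,0]],[[0,-0.0009,0.0004],[6,0,0]],[[0,-0.0009,0.0004],[9,0,0]],[[0,-0.0009,0.0004],[12,0,0]],[[0.0001,-0.0009,0.0004],[15,0,0]],[[0.0001,-0.0009,0.0004],[18,0,0]]]'
python3 -c "from h import *; print(manip.sense()['tau'][5]); rep(3)"
```

```text
time: 8.7
eef_pos: [0.5454, 0.0853, 0.1892]
eef_rot: [0.661, 0.256, 0.657, -0.257]
force: [0.9, -0.1, 0.0]
opening: 0.0138
-0.6624799221754074
t 8.85
   x y z yaw tau6 Mz F opening
[[ 0.5453  0.0853  0.1892 47.3047 -0.1892  0.0223 -0.57    0.1328 -0.1585
   0.0134]
 [ 0.5454  0.0853  0.1892 47.5348  0.5101  0.017   0.0657  0.5768 -0.2055
   0.0139]
 [ 0.5454  0.0853  0.1893 47.6098  0.1827 -0.0772  0.0761  1.3284 -0.0463
   0.0136]]
```

```bash
cat >> h.py <<'E'
def q(k=2):
    s0,p0,r0=pose(); L=[]
    yw=lambda r:np.degrees(np.arctan2(*r.as_matrix()[[1,0],1]))
    for i in range(k):
        cams.get_image("side"); s,p,r=pose(); L.append([yw(r),s["tau"][5],s["torque"][2]])
    np.set_printoptions(precision=3,suppress=True)
    print("t %.2f end yaw %.2f tau %.3f Mz %.3f |"%(s0["time"],yw(r0),s0["tau"][5],s0["torque"][2]),np.array(L).ravel(),"F",s["force"],"done",110.4-yw(r))
E
python3 -m handwheel '[[[0,0,0],[0.5,0,0]],[[0,0,0],[1,0,0]],[[0,0,0],[1.5,0,0]],[[0,0,0],[2,0,0]],[[0,0,0],[2,0,0]]]'
python3 -c "from h import *; q()"
python3 -m handwheel '[[[0,0,0],[0.5,0,0]],[[0,0,0],[1,0,0]],[[0,0,0],[1.5,0,0]],[[0,0,0],[2,0,0]],[[0,0,0],[2,0,0]]]'
python3 -c "from h import *; q()"
```

```text
time: 9.35
eef_pos: [0.5453, 0.0853, 0.1892]
eef_rot: [0.656, 0.267, 0.653, -0.268]
force: [0.9, -0.7, 0.9]
opening: 0.0138
t 9.35 end yaw 45.60 tau 0.106 Mz -0.007 | [45.611  0.049 -0.011 45.616  0.022  0.025] F [-0.619 -1.401  0.633] done 64.7844777572547
time: 9.95
eef_pos: [0.5453, 0.0853, 0.1892]
eef_rot: [0.652, 0.278, 0.648, -0.279]
force: [-0.1, -0.3, -0.3]
opening: 0.0138
t 9.95 end yaw 43.59 tau 0.108 Mz 0.000 | [43.611  0.05  -0.003 43.615  0.022 -0.023] F [-0.204  0.125 -0.373] done 66.78540501085882
```

The unseated signature repeats well: joint-6 torque settles from 0.107 to 0.05 to 0.022. I'll carry on in 2° steps, with a check after each one that stops the chain if the torque rises.

```bash
cat >> h.py <<'E'
def g():
    import sys
    s0,p0,r0=pose(); yw=lambda r:np.degrees(np.arctan2(*r.as_matrix()[[1,0],1])); L=[]
    for i in range(2):
        cams.get_image("side"); s,p,r=pose(); L.append([yw(r),s["tau"][5],s["torque"][2]])
    L=np.array(L); mz=(L[:,2].sum()+s0["torque"][2])/3
    print("t %.2f done %.2f tau %.3f %.3f %.3f Mz %.3f F %s"%(s["time"],110.4-L[1,0],s0["tau"][5],L[0,1],L[1,1],mz,s["force"].round(1)))
    sys.exit(1 if abs(L[1,1]-.022)>.035 or abs(s0["tau"][5]-.107)>.05 or mz>.1 else 0)
E
C='python3 -c "from h import *; g()"'
python3 -m handwheel '[[[0,0,0],[0.5,0,0]],[[0,0,0],[1,0,0]],[[0,0,0],[1.5,0,0]],[[0,0,0],[2,0,0]],[[0,0,0],[2,0,0]]]' >/dev/null && python3 -c "from h import *; g()" &&
python3 -m handwheel '[[[0,0,0],[0.5,0,0]],[[0,0,0],[1,0,0]],[[0,0,0],[1.5,0,0]],[[0,0,0],[2,0,0]],[[0,0,0],[2,0,0]]]' >/dev/null && python3 -c "from h import *; g()" &&
python3 -m handwheel '[[[0,0,0],[0.5,0,0]],[[0,0,0],[1,0,0]],[[0,0,0],[1.5,0,0]],[[0,0,0],[2,0,0]],[[0,0,0],[2,0,0]]]' >/dev/null && python3 -c "from h import *; g()"
```

```text
t 10.65 done 68.78 tau 0.108 0.050 0.023 Mz 0.007 F [-0.2 -0.5 -0.6]
t 11.25 done 70.78 tau 0.109 0.051 0.023 Mz 0.037 F [-1.  -1.2 -0.1]
t 11.85 done 72.78 tau 0.109 0.051 0.023 Mz 0.000 F [-0.9 -1.7 -1.1]
```

```bash

python3 -m handwheel '[[[0,0,0],[0.5,0,0]],[[0,0,0],[1,0,0]],[[0,0,0],[1.5,0,0]],[[0,0,0],[2,0,0]],[[0,0,0],[2,0,0]]]' >/dev/null && python3 -c "from h import *; g()" &&
python3 -m handwheel '[[[0,0,0],[0.5,0,0]],[[0,0,0],[1,0,0]],[[0,0,0],[1.5,0,0]],[[0,0,0],[2,0,0]],[[0,0,0],[2,0,0]]]' >/dev/null && python3 -c "from h import *; g()" &&
python3 -m handwheel '[[[0,0,0],[0.5,0,0]],[[0,0,0],[1,0,0]],[[0,0,0],[1.5,0,0]],[[0,0,0],[2,0,0]],[[0,0,0],[2,0,0]]]' >/dev/null && python3 -c "from h import *; g()" &&
python3 -m handwheel '[[[0,0,0],[0.5,0,0]],[[0,0,0],[1,0,0]],[[0,0,0],[1.5,0,0]],[[0,0,0],[2,0,0]],[[0,0,0],[2,0,0]]]' >/dev/null && python3 -c "from h import *; g()" &&
python3 -c "from h import *; rep(1,'side5')"
```

```text
t 12.45 done 74.78 tau 0.109 0.051 0.023 Mz 0.022 F [ 0.1 -1.3 -0.1]
t 13.05 done 76.78 tau 0.109 0.051 0.023 Mz 0.030 F [-1.1 -1.4 -1. ]
t 13.65 done 78.78 tau 0.109 0.051 0.024 Mz 0.008 F [-1.3 -1.4 -0.2]
t 14.25 done 80.78 tau 0.110 0.051 0.024 Mz 0.033 F [-0.6 -3.2  0.1]
t 14.3
   x y z yaw tau6 Mz F opening
[[ 0.5452  0.0851  0.1891 29.6218  0.0143 -0.0641 -0.3986 -2.1165 -0.0769
   0.0139]]
```

View pics/side5.png

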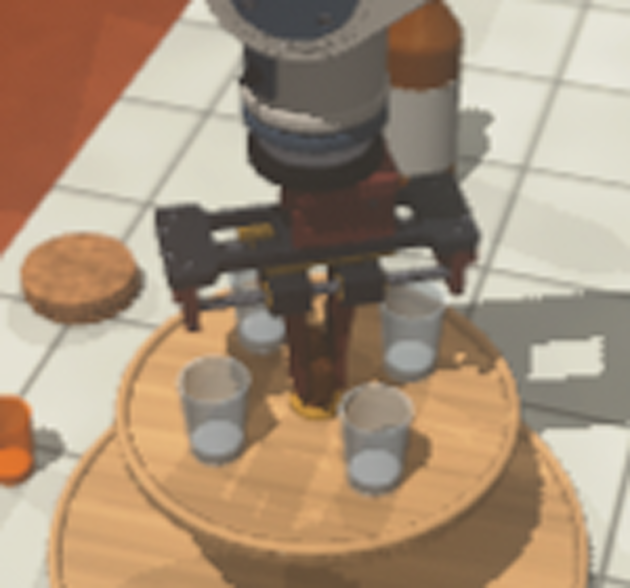

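The knob is clamped between the fingers (zoomed about (320,375)) and has turned with them. The glasses are where they were. Continuing.

```bash

python3 -m handwheel '[[[0,0,0],[0.5,0,0]],[[0,0,0],[1,0,0]],[[0,0,0],[1.5,0,0]],[[0,0,0],[2,0,0]],[[0,0,0],[2,0,0]]]' >/dev/null && python3 -c "from h import *; g()" &&
python3 -m handwheel '[[[0,0,0],[0.5,0,0]],[[0,0,0],[1,0,0]],[[0,0,0],[1.5,0,0]],[[0,0,0],[2,0,0]],[[0,0,0],[2,0,0]]]' >/dev/null && python3 -c "from h import *; g()" &&
python3 -m handwheel '[[[0,0,0],[0.5,0,0]],[[0,0,0],[1,0,0]],[[0,0,0],[1.5,0,0]],[[0,0,0],[2,0,0]],[[0,0,0],[2,0,0]]]' >/dev/null && python3 -c "from h import *; g()" &&
python3 -m handwheel '[[[0,0,0],[0.5,0,0]],[[0,0,0],[1,0,0]],[[0,0,0],[1.5,0,0]],[[0,0,0],[2,0,0]],[[0,0,0],[2,0,0]]]' >/dev/null && python3 -c "from h import *; g()" &&
python3 -m handwheel '[[[0,0,0],[0.5,0,0]],[[0,0,0],[1,0,0]],[[0,0,0],[1.5,0,0]],[[0,0,0],[2,0,0]],[[0,0,0],[2,0,0]]]' >/dev/null && python3 -c "from h import *; g()"
```

```text
t 14.90 done 82.78 tau 0.110 0.052 0.024 Mz 0.013 F [-1.1 -2.2  0.1]
t 15.50 done 84.78 tau 0.110 0.052 0.024 Mz 0.019 F [-0.9 -2.3  0.3]
t 16.10 done 86.78 tau 0.110 0.052 0.024 Mz 0.016 F [-1.6 -3.   1. ]
t 16.70 done 88.77 tau 0.110 0.052 0.024 Mz 0.021 F [-0.8 -2.5  0.9]
t 17.30 done 90.78 tau 0.110 0.052 0.024 Mz -0.008 F [-1.1 -2.9  0.5]
```

```bash

python3 -m handwheel '[[[0,0,0],[0.5,0,0]],[[0,0,0],[1,0,0]],[[0,0,0],[1.5,0,0]],[[0,0,0],[2,0,0]],[[0,0,0],[2,0,0]]]' >/dev/null && python3 -c "from h import *; g()" &&
python3 -m handwheel '[[[0,0,0],[0.5,0,0]],[[0,0,0],[1,0,0]],[[0,0,0],[1.5,0,0]],[[0,0,0],[2,0,0]],[[0,0,0],[2,0,0]]]' >/dev/null && python3 -c "from h import *; g()" &&
python3 -m handwheel '[[[0,0,0],[0.5,0,0]],[[0,0,0],[1,0,0]],[[0,0,0],[1.5,0,0]],[[0,0,0],[2,0,0]],[[0,0,0],[2,0,0]]]' >/dev/null && python3 -c "from h import *; g()" &&
python3 -m handwheel '[[[0,0,0],[0.5,0,0]],[[0,0,0],[1,0,0]],[[0,0,0],[1.5,0,0]],[[0,0,0],[2,0,0]],[[0,0,0],[2,0,0]]]' >/dev/null && python3 -c "from h import *; g()" &&
python3 -m handwheel '[[[0,0,0],[0.5,0,0]],[[0,0,0],[1,0,0]],[[0,0,0],[1.5,0,0]],[[0,0,0],[2,0,0]],[[0,0,0],[2,0,0]]]' >/dev/null && python3 -c "from h import *; g()"
```

```text
t 17.90 done 92.77 tau 0.110 0.052 0.025 Mz 0.017 F [-1.7 -1.9  0.4]
t 18.50 done 94.77 tau 0.110 0.052 0.025 Mz 0.023 F [-1.5 -2.5  1.7]
t 19.10 done 96.77 tau 0.111 0.052 0.025 Mz 0.031 F [-2.3 -3.8  1.2]
t 19.70 done 98.77 tau 0.111 0.053 0.025 Mz 0.007 F [-1.5 -2.9  0. ]
t 20.30 done 100.77 tau 0.111 0.053 0.025 Mz 0.020 F [-2.7 -2.4  1.3]
```

```bash

python3 -m handwheel '[[[0,0,0],[0.5,0,0]],[[0,0,0],[1,0,0]],[[0,0,0],[1.5,0,0]],[[0,0,0],[2,0,0]],[[0,0,0],[2,0,0]]]' >/dev/null && python3 -c "from h import *; g()" &&
python3 -m handwheel '[[[0,0,0],[0.5,0,0]],[[0,0,0],[1,0,0]],[[0,0,0],[1.5,0,0]],[[0,0,0],[2,0,0]],[[0,0,0],[2,0,0]]]' >/dev/null && python3 -c "from h import *; g()" &&
python3 -m handwheel '[[[0,0,0],[0.5,0,0]],[[0,0,0],[1,0,0]],[[0,0,0],[1.5,0,0]],[[0,0,0],[2,0,0]],[[0,0,0],[2,0,0]]]' >/dev/null && python3 -c "from h import *; g()" &&
python3 -m handwheel '[[[0,0,0],[0.5,0,0]],[[0,0,0],[1,0,0]],[[0,0,0],[1.5,0,0]],[[0,0,0],[2,0,0]],[[0,0,0],[2,0,0]]]' >/dev/null && python3 -c "from h import *; g()" &&
python3 -m handwheel '[[[0,0,0],[0.5,0,0]],[[0,0,0],[1,0,0]],[[0,0,0],[1.5,0,0]],[[0,0,0],[2,0,0]],[[0,0,0],[2,0,0]]]' >/dev/null && python3 -c "from h import *; g()"
```

```text
t 20.90 done 102.77 tau 0.111 0.053 0.025 Mz 0.010 F [-1.4 -2.9  0.8]
t 21.50 done 104.77 tau 0.111 0.053 0.025 Mz 0.011 F [-2.3 -3.8  0.4]
t 22.10 done 106.77 tau 0.111 0.053 0.025 Mz -0.009 F [-2.6 -2.7  0. ]
t 22.70 done 108.77 tau 0.111 0.053 0.025 Mz 0.034 F [-2.1 -1.9  1.7]
t 23.30 done 110.77 tau 0.111 0.053 0.025 Mz -0.001 F [-2.4 -3.8  1.7]
```

```bash

python3 -m handwheel '[[[0,0,0],[0.5,0,0]],[[0,0,0],[1,0,0]],[[0,0,0],[1.5,0,0]],[[0,0,0],[2,0,0]],[[0,0,0],[2,0,0]]]' >/dev/null && python3 -c "from h import *; g()" &&
python3 -m handwheel '[[[0,0,0],[0.5,0,0]],[[0,0,0],[1,0,0]],[[0,0,0],[1.5,0,0]],[[0,0,0],[2,0,0]],[[0,0,0],[2,0,0]]]' >/dev/null && python3 -c "from h import *; g()" 
cat >> h.py <<'E'
def flow(a,b):
    A=np.load(f"pics/{a}.npz")["im"];B=np.load(f"pics/{b}.npz")["im"]
    ga,gb=[cv2.cvtColor(i,cv2.COLOR_RGB2GRAY).astype(np.float32) for i in(A,B)]
    for nm,(u,v,w,h) in dict(glassNearL=(245,202,24,28),glassNearR=(284,208,24,28),ref_cork=(205,172,38,28)).items():
        win=cv2.createHanningWindow((w,h),cv2.CV_32F)
        print(nm,cv2.phaseCorrelate(ga[v:v+h,u:u+w],gb[v:v+h,u:u+w],win))
    # tracked features on lower tray -> world plane z .032 -> rotation about axis
    c=np.array([.5452,.0865])
    m=np.zeros(ga.shape,np.uint8); 
    X=onplane("side",np.stack(np.indices(ga.shape)[::-1],-1).reshape(-1,2),.032).reshape(*ga.shape,3)
    r=np.hypot(X[...,0]-c[0],X[...,1]-c[1]); m[(r<.165)&(X[...,1]>.1)]=255
    for nm,z,rm,mask in(("jigger/none",0,0,None),):pass
    p=cv2.goodFeaturesToTrack(ga.astype(np.uint8),200,.001,4,mask=m)
    p2,st,_=cv2.calcOpticalFlowPyrLK(ga.astype(np.uint8),gb.astype(np.uint8),p,None,winSize=(15,15))
    ok=st[:,0]==1; d=(p2-p)[ok,0]; print("feat",ok.sum(),np.median(d,0))
E
python3 -c "
from h import *; rep(1,'side6'); print(proj('side',[[.59,.142,.18],[.493,.138,.18]])); flow('side3','side5'); flow('side5','side6')"
```

```text
t 23.90 done 112.77 tau 0.111 0.053 0.025 Mz 0.041 F [-2.8 -4.   1.8]
t 24.50 done 114.77 tau 0.111 0.053 0.025 Mz 0.014 F [-2.9 -2.7  0.7]
t 24.55
   x y z yaw tau6 Mz F opening
[[ 0.5446  0.085   0.189  -4.3648  0.0157  0.0124 -3.027  -3.101   1.0593
   0.0139]]
[[256.4658 218.5643]
 [294.3051 225.6817]]
glassNearL ((-0.18107987652427227, -0.03028025830819736), 0.8985154920154148)
glassNearR ((-0.27201725405597976, -0.17504244389776957), 0.7648451063368056)
ref_cork ((-0.006487692649169929, -0.02768054599294878), 0.9715604549646377)
feat 98 [0.05   0.0047]
glassNearL ((0.30704378201574123, 0.24284104490417135), 0.9159547832277086)
glassNearR ((0.116299747336706, 0.032032167614730156), 0.9929673976368374)
ref_cork ((0.027309241202260637, 0.005332800102024748), 0.978029104868571)
feat 93 [0.0101 0.0051]
```

The trays are still: the lower-tray features shifted 0.01 px. Continuing.

```bash

python3 -m handwheel '[[[0,0,0],[0.5,0,0]],[[0,0,0],[1,0,0]],[[0,0,0],[1.5,0,0]],[[0,0,0],[2,0,0]],[[0,0,0],[2,0,0]]]' >/dev/null && python3 -c "from h import *; g()" &&
python3 -m handwheel '[[[0,0,0],[0.5,0,0]],[[0,0,0],[1,0,0]],[[0,0,0],[1.5,0,0]],[[0,0,0],[2,0,0]],[[0,0,0],[2,0,0]]]' >/dev/null && python3 -c "from h import *; g()" &&
python3 -m handwheel '[[[0,0,0],[0.5,0,0]],[[0,0,0],[1,0,0]],[[0,0,0],[1.5,0,0]],[[0,0,0],[2,0,0]],[[0,0,0],[2,0,0]]]' >/dev/null && python3 -c "from h import *; g()"
```

```text
t 25.15 done 116.77 tau 0.111 0.053 0.025 Mz 0.018 F [-3.1 -4.   2. ]
t 25.75 done 118.77 tau 0.255 0.201 0.177 Mz 0.158 F [-3.6 -3.7  1.4]
```

It seated between 116.8° and 118.8°: the torque jumped by about 0.15 N m to Mz 0.158, still below the 0.22 at which the bearing gives. From here I go in 0.5–1° steps, checking camera and torque.

```bash

python3 -m handwheel '[[[0,0,0],[0.3,0,0]],[[0,0,0],[0.6,0,0]],[[0,0,0],[0.9,0,0]],[[0,0,0],[0.9,0,0]]]' >/dev/null ; python3 -c "
from h import *
try: g()
except SystemExit: pass
rep(1,'side7'); flow('side6','side7')"
```

```text
t 26.25 done 119.67 tau 0.252 0.217 0.202 Mz 0.187 F [-3.8 -2.9  1.1]
t 26.3
   x y z yaw tau6 Mz F opening
[[ 0.5446  0.085   0.189  -9.2668  0.197   0.1917 -3.3542 -2.7799  1.5754
   0.0139]]
glassNearL ((-0.07089585878185112, -0.3271255647714373), 1.051339586575826)
glassNearR ((-0.11672511315994072, 0.18903647098600906), 1.014103674226337)
ref_cork ((-0.04909281968552648, 0.0039031350969871426), 0.9847305006782214)
feat 96 [-0.1784 -0.0022]
```

```bash
cat >> h.py <<'E'
def ang(a,b,shiftchk=True):
    ga,gb=[cv2.cvtColor(np.load(f"pics/{i}.npz")["im"],cv2.COLOR_RGB2GRAY) for i in(a,b)]
    c=np.array([.5452,.0865]); uv=np.stack(np.indices(ga.shape)[::-1],-1).reshape(-1,2)
    for nm,z,r0,r1,cond in(("upper",.152,.085,.118,.09),("lower",.032,.13,.172,.10)):
        X=onplane("side",uv,z).reshape(*ga.shape,3); r=np.hypot(X[...,0]-c[0],X[...,1]-c[1])
        m=((r>r0)&(r<r1)&(X[...,1]>cond)).astype(np.uint8)*255
        p=cv2.goodFeaturesToTrack(ga,300,.0005,3,mask=m)
        p2,st,_=cv2.calcOpticalFlowPyrLK(ga,gb,p,None,winSize=(11,11)); pb,_,_=cv2.calcOpticalFlowPyrLK(gb,ga,p2,None,winSize=(11,11))
        ok=(st[:,0]==1)&(np.linalg.norm(pb-p,axis=2)[:,0]<.1); p=p[ok,0];d=p2[ok,0]-p
        W=onplane("side",p,z); t=np.radians(-1); M=np.array([[np.cos(t),-np.sin(t)],[np.sin(t),np.cos(t)]])
        V=W.copy(); V[:,:2]=(W[:,:2]-c)@M.T+c; e=proj("side",V)-p
        th=(d*e).sum(1)/(e*e).sum(1); md=np.median(th); mad=np.median(abs(th-md))
        k=abs(th-md)<3*mad+1e-3; print(nm,len(th),"CW deg: median %.2f trimmed %.2f mad %.2f -> rim mm %.1f"%(md,th[k].mean(),mad,np.radians(md)*120))
E
python3 -c "
from h import *
ang('side3','side5');ang('side5','side6');ang('side6','side7');ang('side0','side7')"
```

```text
upper 25 CW deg: median -0.03 trimmed -0.04 mad 0.10 -> rim mm -0.1
lower 49 CW deg: median -0.04 trimmed -0.04 mad 0.13 -> rim mm -0.1
upper 24 CW deg: median -0.03 trimmed -0.04 mad 0.05 -> rim mm -0.1
lower 64 CW deg: median -0.01 trimmed -0.01 mad 0.03 -> rim mm -0.0
upper 36 CW deg: median 0.68 trimmed 0.75 mad 0.65 -> rim mm 1.4
lower 47 CW deg: median 0.65 trimmed 0.79 mad 0.58 -> rim mm 1.4
upper 14 CW deg: median 0.83 trimmed 0.78 mad 0.41 -> rim mm 1.7
lower 29 CW deg: median 0.60 trimmed 0.83 mad 0.61 -> rim mm 1.2
```

```bash
sed -i 's/^        k=abs(th-md)<3\*mad+1e-3;/        print(np.sort(th).round(1)); k=abs(th-md)<3*mad+1e-3;/' h.py
python3 -c "
from h import *
ang('side6','side7')"
```

```text
[-0.5 -0.3 -0.3 -0.3 -0.3 -0.1 -0.1  0.   0.1  0.2  0.2  0.3  0.4  0.4
  0.4  0.4  0.6  0.7  0.7  0.7  0.9  0.9  1.   1.1  1.1  1.3  1.5  1.5
  1.7  1.7  1.7  1.8  1.8  2.   2.   2.1]
upper 36 CW deg: median 0.68 trimmed 0.75 mad 0.65 -> rim mm 1.4
[-0.5 -0.4 -0.3 -0.3 -0.2 -0.1 -0.  -0.   0.   0.1  0.2  0.3  0.3  0.3
  0.3  0.4  0.4  0.5  0.5  0.5  0.5  0.6  0.6  0.6  0.7  0.7  0.7  0.8
  1.   1.   1.1  1.2  1.2  1.3  1.4  1.4  1.6  1.7  1.8  1.8  1.8  1.8
  1.9  2.1  2.1  2.1  2.1]
lower 47 CW deg: median 0.65 trimmed 0.79 mad 0.58 -> rim mm 1.4
```

```bash
python3 - <<'E'
from h import *
c=np.array([.5452,.0865]); t=np.radians(-1); M=np.array([[np.cos(t),-np.sin(t)],[np.sin(t),np.cos(t)]])
for g in((.5905,.1415),(.4935,.138)):
    a=np.array([*g,.185]); b=np.array([*(M@(a[:2]-c)+c),.185]); print("exp px/deg",(proj("side",b)-proj("side",a)))
for k in("side0","side5","side6","side7"):
    f=np.load(f"pics/{k}.npz"); X=deproj("side",f["d"])
    for g in((.5905,.1415),(.4935,.138)):
        m=(np.hypot(X[...,0]-g[0],X[...,1]-g[1])<.03)&(X[...,2]>.165)&(X[...,2]<.215)
        v,u=np.nonzero(m); print(k,m.sum(),u.mean().round(2),v.mean().round(2),X[m].mean(0).round(4),end=" | ")
    print()
E
```

```text
exp px/deg [[-0.2478391  -0.29045194]]
exp px/deg [[-0.46024614  0.16894266]]
side0 327 255.9 215.18 [0.5905 0.143  0.1925] | side0 345 294.26 222.18 [0.4933 0.1384 0.1923] | 
side5 331 255.96 215.18 [0.5903 0.1431 0.1926] | side5 346 294.23 222.21 [0.4933 0.1385 0.1924] | 
side6 333 256.0 215.33 [0.5902 0.1433 0.1922] | side6 349 294.27 222.26 [0.4932 0.1385 0.1922] | 
side7 336 255.47 214.71 [0.5922 0.1415 0.1922] | side7 343 293.41 222.64 [0.4949 0.1402 0.192 ] |
```

The depth silhouettes of both near glasses agree on about 2.0° of carry, which is about 4.2 mm at the rim. That's inside the 2–10 mm target, so I stop here, open just enough and lift straight out.

```bash
python3 -m handwheel '[[[0,0,0],[0,0,0]],[[0,0,0],[0,0,0]],[[0,0,0],[0,0,0]],[[0,0,0],[0,0,0]],[[0,0,0],[0,0,0]]]' 0.034
python3 -c "from h import *; rep(2,'side8')
try: ang('side6','side8')
except Exception as e: print(e)"
```

```text
time: 26.8
eef_pos: [0.5448, 0.0851, 0.1891]
eef_rot: [0.459, 0.539, 0.457, -0.539]
force: [0.2, 0.2, -0.2]
opening: 0.0339
t 26.9
   x y z yaw tau6 Mz F opening
[[ 0.5447  0.0851  0.189  -9.2679  0.0009 -0.0338 -0.6836 -0.2892  0.7441
   0.0337]
 [ 0.5447  0.085   0.189  -9.2705  0.0007 -0.0361  0.3747 -0.0396  0.1666
   0.0343]]
[0.1 0.2 0.5 0.6 0.6 0.7 0.7 0.9 0.9 1.  1.  1.  1.1 1.3 1.5 1.5 1.6 1.7
 1.7 1.8 1.8 2.  2.  2.1]
upper 24 CW deg: median 1.08 trimmed 1.18 mad 0.47 -> rim mm 2.3
[-0.7 -0.5 -0.5 -0.3 -0.3 -0.2 -0.1 -0.   0.   0.2  0.2  0.3  0.3  0.3
  0.4  0.4  0.5  0.5  0.5  0.5  0.6  0.6  0.7  0.7  0.7  0.7  0.8  1.
  1.   1.1  1.1  1.2  1.2  1.3  1.4  1.6  1.7  1.7  1.7  1.8  1.8  1.9
  1.9  1.9  2.1  2.2  2.2]
lower 47 CW deg: median 0.68 trimmed 0.81 mad 0.55 -> rim mm 1.4
```

View pics/side8.png

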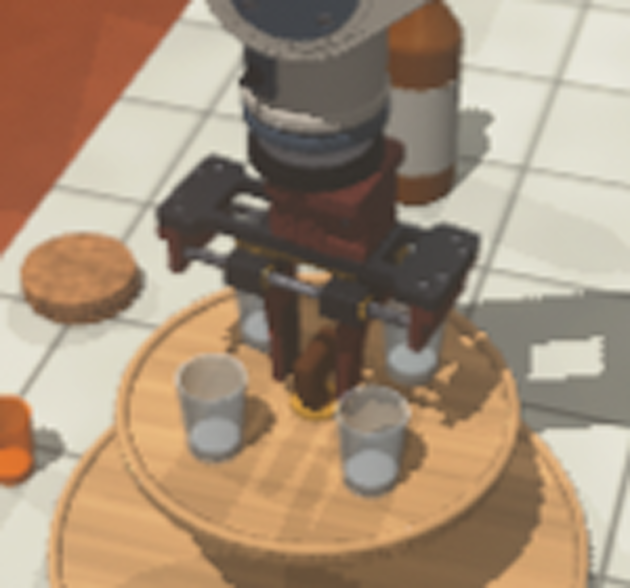

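The fingers are open on both sides of the knob at zoomed (320,370), and all glasses are upright and clear. I'll lift straight up.

```bash
python3 -m handwheel '[[[-0.01,0,0],[0,0,0]],[[-0.025,0,0],[0,0,0]],[[-0.05,0,0],[0,0,0]],[[-0.08,0,0],[0,0,0]],[[-0.12,0,0],[0,0,0]],[[-0.16,0,0],[0,0,0]],[[-0.2,0,0],[0,0,0]],[[-0.2,0,0],[0,0,0]],[[-0.2,0,0],[0,0,0]]]'
python3 - <<'E'
from h import *
rep(1,'side9')
c=np.array([.5452,.0865])
G=dict(a=(.597,.037),b=(.499,.037),c=(.5905,.1415),d=(.4935,.138))
P0=None
for k in("side0","side9"):
    f=np.load(f"pics/{k}.npz"); X=deproj("side",f["d"]); A=[]
    for n,g in G.items():
        m=(np.hypot(X[...,0]-g[0],X[...,1]-g[1])<.03)&(X[...,2]>.165)&(X[...,2]<.215)
        A.append(X[m].mean(0)); print(k,n,m.sum(),A[-1].round(4))
    A=np.array(A)
    if P0 is None:P0=A
d=[np.degrees(np.arctan2(*(p[:2]-c)[::-1])) for p in P0]; e=[np.degrees(np.arctan2(*(p[:2]-c)[::-1])) for p in A]
print("CW deg",np.array(d)-e)
r=np.hypot(X[...,0]-c[0],X[...,1]-c[1]); m=(r<.03)&(X[...,2]>.195)&(X[...,2]<.21); print("knob top",np.median(X[m][:,2]),m.sum())
E
```

```text
time: 27.8
eef_pos: [0.5444, 0.0856, 0.3904]
eef_rot: [0.46, 0.54, 0.456, -0.538]
force: [0.4, -0.2, -0.6]
opening: 0.0344
t 27.85
   x y z yaw tau6 Mz F opening
[[ 0.5438  0.0856  0.3889 -9.2683  0.0012  0.0057  0.0693  0.2958 -0.6106
   0.0341]]
side0 a 286 [0.5968 0.0392 0.1926]
side0 b 299 [0.4988 0.0379 0.1926]
side0 c 327 [0.5905 0.143  0.1925]
side0 d 345 [0.4933 0.1384 0.1923]
side9 a 284 [0.5951 0.0379 0.1928]
side9 b 297 [0.4972 0.0395 0.1928]
side9 c 338 [0.5922 0.1414 0.192 ]
side9 d 343 [0.4948 0.1403 0.1923]
CW deg [1.6961 1.9148 1.8968 1.9323]
knob top 0.19927042059785174 68
```

View pics/side9.png

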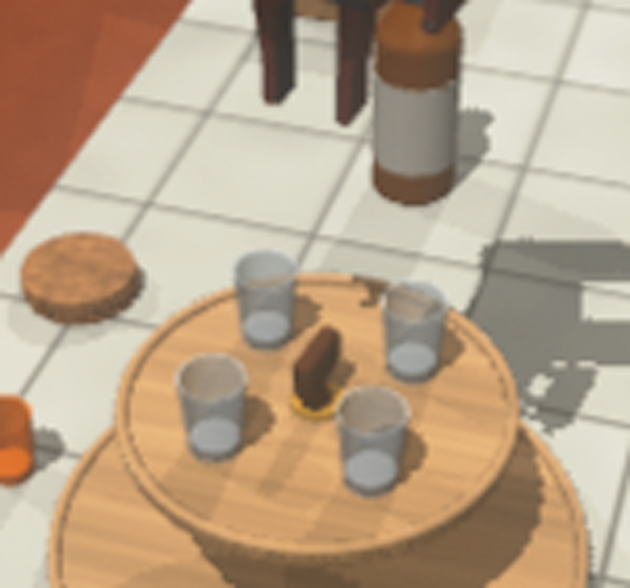

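The arm is clear and all four glasses are upright. They agree on 1.7–1.9° clockwise, which is about 4 mm at the rim. I'm handing in.

```bash
python3 -c "
from cell import manip; print(manip.sense()['time'], manip.job_done())"
```

```text
the job is handed in; nothing more can be done
27.85 None
```

The knob is screwed home, the trays have gone about 4 mm clockwise at the rim, and the arm is clear. I handed the job in at 27.85 s; no verdict was reported.

**What I did:** I gripped the knob by its flat sides from above and turned it clockwise, finishing in 2° steps. At about 117–119° the wrist torque jumped by about 0.15 N m. I turned 0.9° more, stopped, opened the fingers to 34 mm and lifted straight out.

**What the last checks showed:**
- **Tray carry:** the depth positions of the four glasses give 1.7–1.9° clockwise, about 3.6–4.0 mm at the rim. That is inside the 2–15 mm limit and short of a full centimetre.
- **Glasses and contact:** in the last picture all four glasses stand upright. After release the forces were back to noise.

**What disagreed or was uncertain:**
- **Knob position:** my camera estimate of the axis was 1.6–3 mm off in y. That put side loads of up to 8 N on the knob while gripping and turning, and I re-centred partway.
- **Tray tracking:** optical flow on the tray surface gave only about 0.7–1.1°. It mixes in shadows that do not move, so I trusted the glass positions instead.
- **Seating:** I judged the knob seated from the torque jump and from the trays moving with it. The camera depth cannot resolve the 0.15 mm seating height.

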